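# Open the label printer with its two release keys

## Task

Open the date-label printer for a roll change. With two fingertips press both release keys on its front deck down together and keep them down until the cover has sprung ajar, then let the keys go and gently push the cover over backwards with the fingers until it stands fully open on its own. Grip and lift nothing, and leave the label roll in its cradle and the things round the printer where they are.

Things in the scene. Friction and masses are not known exactly. Their poses are not given: they have to be found in the camera images.
- printer: desktop label printer, fast to the table, turned up to 23 degrees: charcoal base 180 x 110 mm, 60 mm high, light grey hinged cover on it, 102 mm high in all. Origin under its middle, on the table (base spans x = -95 to +85 mm); x points from the front (keys) to the back (hinge), y to its left, z up. Front deck x = -95 to -48 mm, flat, z = 60 mm
- key_left_top (a point): middle of the top of the left (+y) release key: grey, square, 28 x 28 mm, flat, 8 mm proud of the deck when up (z = 68 mm), at x = -72.5 mm of the printer. The keys are 64 mm apart centre to centre along the printer's y, 36 mm clear between them. 12 mm behind them the cover's front begins (its ledge, in the middle only, 7 mm behind), sloping away
- key_right_top (a point): the same for the right (-y) release key
- key_left (a joint): travel of the left key: 0 up, 0.006 m fully down on its stop; spring 1.5 N at the start, 5 N at the stop; springs up by itself. Each key draws back one of two bolts that hold the cover's front corners (free from about 0.004 m on), so the cover comes free only while both keys are down at once; one key alone does nothing
- key_right (a joint): the same for the right key
- cover (a joint): angle of the cover about its hinge, rad: 0 shut, 1.65 fully open on its stop, just past upright. Once freed, two sprung pins raise it within about a second to about 0.42, where it rests ajar. Then it must be pushed: short of about 1.2 it sinks back to ajar, beyond that it leans back to its stop by its own weight. Damped hinge; 1 to 2 N at the front edge moves it
- cover_lip (a point): middle of the cover's front lower edge: underside of the front of a finger ledge (30 mm wide, 4 mm thick, out 7 mm from the front wall, which is 110 mm wide). 131 mm from the hinge axis; 61 mm above the table when shut, about 115 mm when ajar, so that a fingertip goes in under it from the front; it is the top edge, about 190 mm up, of the fully open cover
- cover_hinge (a point): middle of the cover's hinge axis, which runs along the printer's y at the back: x = +78 mm, z = 60 mm in the printer's frame. The front edge swings up and back round it
- label_roll: paper label roll, 60 mm diameter, 56 mm wide, lying loose in the printer's cradle under the cover, top at 73 mm above the table; origin at its centre, 60 mm in front of the hinge. To be left alone
- spare_roll: second, loose label roll of the same size, standing on end at the printer's left side (56 mm high); origin at the middle of its underside. To be left alone
- marker: loose marker pen 135 mm long, 17 mm thick, lying at the printer's right side roughly along it; origin in its middle, underside. To be left alone
- tape: loose roll of tan tape, 103 mm diameter, 25 mm high, on the right of the table; origin at the middle of its underside. To be left alone
- log_book: loose purple notebook 210 x 152 x 14 mm lying at the far right; origin at the middle of its underside. To be left alone

How it is judged:
On the way, in this order (a step that is already met when the one before it is completed fails the run):
1. both keys are down together and are kept down until the cover has sprung ajar (keys at least 4 mm down, cover above 0.3 rad, for 0.3 s) (value of joint each of key_left, key_right above 0.004 m and value of joint cover above 0.3 rad), for 0.3 s.
2. the keys are up again and the cover has been pushed over to stand open (above 1.5 rad) (value of joint each of key_left, key_right below 0.001 m and value of joint cover above 1.5 rad), for 0.3 s.
At the end, for the whole second after the job is handed in: The cover stands open by itself at more than 1.5 rad (of 1.65) and at rest, both keys are up (less than 1 mm down), the label roll is within 10 mm and every bystander within 20 mm of where it was (all of step 2 and velocity of joint cover below 0.05 rad/s and distance of label_roll from where it was at the start of the episode below 0.01 m and distance of each of spare_roll, marker, tape, log_book from where it was at the start of the episode below 0.02 m); the robot touches nothing.
It fails at once if the label roll is lifted or shifted more than 15 mm (distance of label_roll from where it was at the start of the episode above 0.015 m).
It fails at once if the cover is gripped or forced: more than 30 N between fingers and cover (contact force between the fingers and cover above 30 N).
It fails at once if a bystander is moved by more than 30 mm (distance of any of spare_roll, marker, tape, log_book from where it was at the start of the episode above 0.03 m).
It also fails if it takes over 42 s, if anything falls off the work surface, if the arm or the gripper's body presses on something with over 40 N, if the wrist force passes 120 N, or if a joint passes its speed limit or range.

## Robot

A 6-joint arm with a two-finger parallel gripper is mounted at the origin on a cart in front of the work surface, level with it; the furniture and walls round the work are solid. World frame = base frame: x ahead of the robot, y to its left, z up, the work surface at z = 0. Lengths are in m, angles in rad, forces in N, time in s.
With the tool pointing down it reaches from about 0.35 to 0.775 m from the base axis. Payload 7.3 kg.
Tool frame: the origin (TCP) lies midway between the tips of the shut fingers; the grasp point (between the pads) lies grasp_offset behind it (grasp_offset is the distance from the TCP to the grasp point, in m); z points along the fingers, y is the line along which they close (so a half turn about z gives the same grasp; the last joint's range is limited). The gripper opens to 92 mm and grips with 3 to 60 N. Pads are 19 mm wide; open, the fingers measure 130 mm over their backs; the gripper's body (75 mm by 190 mm) begins 47 mm behind the grasp point.
Start: joints at [-1.44, 0.342, 1.524, -0, 1.275, -0.146], TCP at [0.143, -0.505, 0.227] pointing down, gripper open.
Joint ranges: [-2.53, 2.53], [-0.77, 2.02], [0.04, 2.7], [-1, 4.14], [0.28, 2.66], [-3.11, 3.11]. Speed limits (rad/s): [2.57, 2.57, 3.14, 3.14, 3.14, 3.14].

## Interface

Orientations are given as [roll, pitch, yaw] about the fixed x, y, z axes, in that order (R = Rz(yaw) Ry(pitch) Rx(roll)).
In Python, from cell import * gives the robot as it stands.
- The arm moves only by the tool step_arm, never from a script. Its argument "plan" is a list of rows, each a list of 5 numbers: the closure, from -1 (fully open) to 1 (shut), then the shift along the tool's x, y, z in m, then the turn about the tool's z in rad. In form: [[hand, x, y, z, twist], ...]. A call has 1 to 20 rows; each row is the pose to reach, as a shift and turn from the pose commanded when the call began, along the tool's axes at that moment; what a row does not reach only later rows make up. A row lasts 1/8 s, in which the tool goes at most 62.5 mm and 10.7 degrees, less where a joint would pass 70% of its speed; a pose out of reach is approached as far as the arm can. A call with a gripper value outside its range is refused whole. The fingers move at their own pace and stop on an object; "grip_force" is the grip in N (left out, the last holds). Time passes only in rows, so rows that repeat a pose let the fingers close. It gives the time, the measured TCP pose, the force, the opening and the grip force at its end, in the units of the state.
- observe(): the state, without advancing time (a new reading comes with each control period).
- read_camera(name): name is "scene" or "top" or "wrist"; returns a dict with "img" (420x560x3 uint8, red, green, blue), "range_z" (420x560 float32, m along the optical axis (not along the pixel's ray), 0 where there is no reading), "fx", "fy", "cx", "cy" (pixels), "k1" (the pictures are not rectified: a ray, as slopes to the right and down, at radius r is drawn at 1 + k1 r^2 times it, then the intrinsics apply), "R" (3x3) and "t" (3): a world point X has camera coordinates R X + t; the wrist camera has in their place "T_tool_cam" (4x4, takes a point from camera to tool coordinates, whose origin is the TCP and whose axes are the flange's). Camera axes: x right, y down, z forward; pixel columns grow to the right and rows downward; lengths in m; the calibration is good to about 2 mm. A picture is of the moment at which its call begins: read the wrist's pose just before it.
- hand_in(): hands the job in; it is judged then, once.
The state is a dict: "time": time; "qpos": joint angles; "qvel": joint speeds; "joint_efforts": joint torques, N m; "tool_pos": TCP position; "tool_rot": TCP orientation; "contact_force": force on the tool from outside, world axes, zero at the start; "torque": the same for the moment, N m; "opening": finger opening in m; "grip_force": force on a finger pad.
Only numpy, scipy, OpenCV 4.12 (cv2) and the standard library are available. Lean on these libraries where they do the work, as an engineer would, in place of code of your own. Each camera call takes 0.05 s, during which the arm holds its last target. There are 200 camera calls.

## Working session

There is one attempt and no reset: what is moved stays moved. The work goes in short steps, Python scripts to look and compute and a tool call to move; the robot and the scene stay as the last step left them, time stands still between calls to the robot, and variables do not carry over. Pictures are saved under pics/ and viewed, at most 10 in all, crops included, and the job is handed in when it is done.

Besides the shell and the picture viewer there is one more tool, called as name([rows], argument=value, ...), one row to a line, values as JSON. step_arm: Moves the arm, as the interface text tells. Its arguments: {"type":"object","properties":{"plan":{"type":"array","items":{"type":"array","items":{"type":"number"}}},"grip_force":{"type":"number"}},"required":["plan"]}

```bash
mkdir -p pics; python3 - <<'E'
from cell import *
import cv2,numpy as np,pickle
s=observe();print(s)
d={n:read_camera(n) for n in("scene","top")}
pickle.dump(d,open("c0.pkl","wb"))
for n in d:cv2.imwrite(f"pics/{n}0.png",d[n]["img"][:,:,::-1]);print(n,d[n]["R"],d[n]["t"],d[n]["k1"],d[n]["fx"],(d[n]["range_z"]>0).mean())
E
```

```text
{'time': 0.0, 'qpos': array([-1.43998457e+00,  3.42705207e-01,  1.52500583e+00,  3.88190845e-05,
        1.27540366e+00, -1.45970804e-01]), 'qvel': array([ 0.00053334,  0.00099609,  0.00105254,  0.00040111, -0.00070397,
        0.00151952]), 'joint_efforts': array([ 9.69883399e-05, -4.31234050e+01, -2.44217044e+01,  7.20440154e-02,
        5.61321003e-02, -1.31546972e-04]), 'tool_pos': array([ 0.14345721, -0.50460167,  0.22605796]), 'tool_rot': array([-3.14009219e+00, -2.58111910e-04,  2.76771040e-01]), 'contact_force': array([-0.24300615,  0.78171717, -0.93882165]), 'torque': array([-0.02823877,  0.01072144,  0.02734755]), 'grip_force': 0.0, 'opening': 0.09169110318194024}
scene [[ 0.52898163 -0.84858661  0.00889927]
 [-0.41527386 -0.26798518 -0.86932823]
 [ 0.74008517  0.45616303 -0.49415508]] [-0.47180421  0.20291104  1.17023715] -0.0053485322429485775 475.8295267598921 0.9957015306122449
top [[ 0.08796626 -0.99611783 -0.00334755]
 [-0.97396343 -0.08530395 -0.21004396]
 [ 0.20894297  0.02173717 -0.97768621]] [-0.25333475  0.51882136  1.311999  ] -0.036940500713537536 490.28690752319443 0.9959098639455782
```

View pics/top0.png

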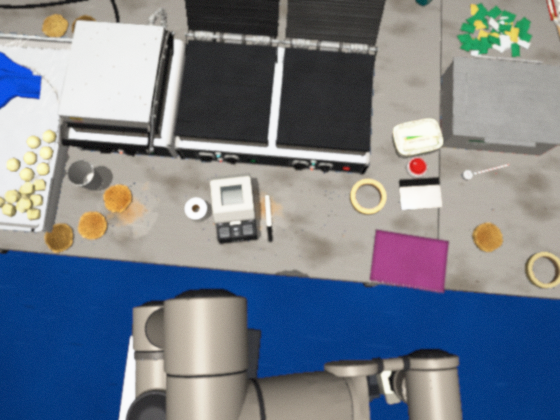

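View pics/scene0.png

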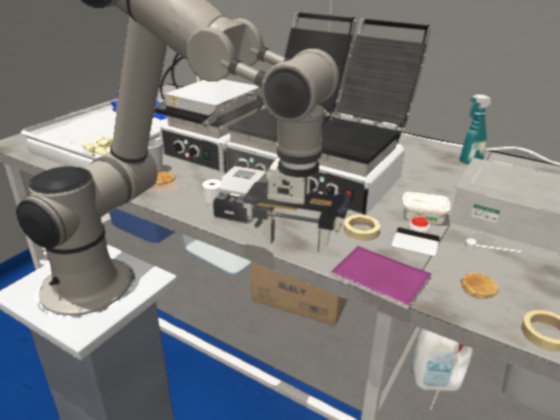

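The top view shows the printer at about (235,210), with its keys on the dark deck near (224,231) and (246,229). The spare roll is at (196,209), the marker at (268,217) and the tape at (368,196).

```bash
cat > h.py <<'E'
import numpy as np,cv2
def cloud(c,R=None,t=None):
    h,w=c["range_z"].shape;u,v=np.meshgrid(np.arange(w),np.arange(h))
    K=np.array([[c["fx"],0,c["cx"]],[0,c["fy"],c["cy"]],[0,0,1]])
    p=cv2.undistortPoints(np.stack([u,v],-1).reshape(-1,1,2).astype(float),K,np.array([c["k1"],0,0,0,0.])).reshape(h,w,2)
    z=c["range_z"][...,None];P=np.concatenate([p*z,z],-1)
    return (P-c["t"])@c["R"] if R is None else P@R.T+t
E
python3 - <<'E'
import pickle,cv2,numpy as np
from h import *
c=pickle.load(open("c0.pkl","rb"))["top"];P=cloud(c);im=c["img"]
cr=im[165:255,180:290];cv2.imwrite("pics/crop.png",cv2.resize(cr[:,:,::-1],None,fx=6,fy=6,interpolation=cv2.INTER_CUBIC))
print("table z",np.median(P[205:215,300:330,2]))
sub=P[165:255,205:262];m=sub[...,2]>.04
q=sub[m];print(np.percentile(q[:,2],[5,25,50,75,95]))
r=cv2.minAreaRect((q[:,:2]*1000).astype(np.float32));print(r)
# keys
g=im[165:255,180:290].astype(int);Pc=P[165:255,180:290]
km=(g.min(-1)>75)&(Pc[...,2]>.058)&(Pc[...,2]<.076)
n,l,st,ce=cv2.connectedComponentsWithStats(km.astype(np.uint8))
for i in range(1,n):
  if st[i,4]>15: print(st[i],ce[i],np.median(Pc[l==i],0),Pc[l==i].mean(0))
E
```

```text
table z -0.0014391220892304387
[0.05475656 0.06658768 0.09632954 0.10086097 0.10435252]
((434.36383056640625, -108.41543579101562), (419.90692138671875, 142.52748107910156), 16.575469970703125)
[ 36  52  39  23 457] [54.57111597 63.24070022] [ 0.46198173 -0.10257393  0.06493747] [ 0.46271146 -0.1029572   0.06505004]
```

View pics/crop.png

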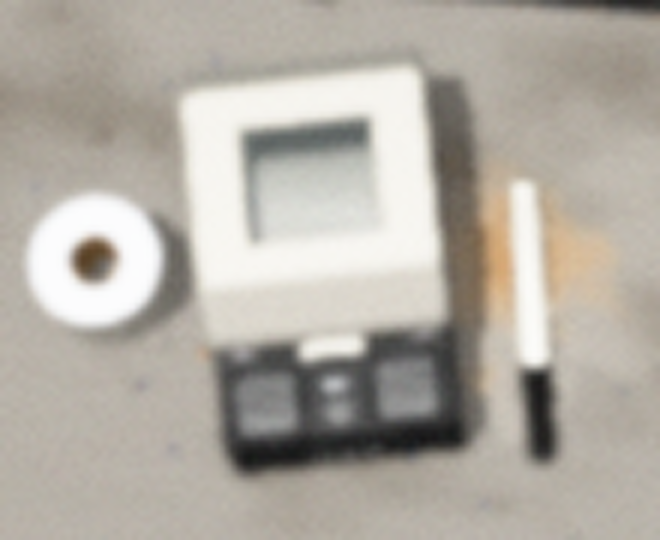

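The crop shows the left key at (267,402) and the right key at (407,387). The ledge is at (332,347), and the marker lies alongside on the right.

```bash
cat >> h.py <<'E'
def ray(c,u,v,z):
    K=np.array([[c["fx"],0,c["cx"]],[0,c["fy"],c["cy"]],[0,0,1]])
    p=cv2.undistortPoints(np.array([[[u,v]]],float),K,np.array([c["k1"],0,0,0,0.]))[0,0]
    d=np.array([p[0],p[1],1])@c["R"];o=-c["R"].T@c["t"]
    return o+d*(z-o[2])/d[2]
E
python3 - <<'E'
import pickle
from h import *
c=pickle.load(open("c0.pkl","rb"))["top"]
f=lambda x,y:((x+.5)/6-.5+180,(y+.5)/6-.5+165)
L=ray(c,*f(267,402),.068);R=ray(c,*f(407,387),.068)
a,b=ray(c,*f(182,100),.102),ray(c,*f(418,67),.102)
lip=ray(c,*f(332,347),.064)
print(L,R,np.linalg.norm(L-R),(L+R)/2,lip)
y=(L-R)/np.linalg.norm(L-R);yaw=np.arctan2(-y[0],y[1]);print("yaw",yaw)
y2=a-b;print("yaw from cover back",np.arctan2(-y2[0],y2[1]),np.linalg.norm(y2),(a+b)/2)
m=(L+R)/2;d=(a+b)/2-m;print("yaw axis",np.arctan2(d[1],d[0]),np.linalg.norm(d))
print("spare",ray(c,*f(96,260),.056),"marker ends",ray(c,*f(520,185),.015),ray(c,*f(540,455),.015))
E
```

```text
[ 0.45052206 -0.07566977  0.068     ] [ 0.46298964 -0.13847934  0.068     ] 0.06403501135230859 [ 0.45675585 -0.10707456  0.068     ] [ 0.47907038 -0.1020928   0.064     ]
yaw 0.19595102331870876
yaw from cover back 0.23082399877537882 0.10798931608943445 [ 0.59206954 -0.07875263  0.102     ]
yaw axis 0.20632715433142032 0.14236546820354165
spare [0.51159712 0.01227334 0.056     ] marker ends [ 0.57390084 -0.17886431  0.015     ] [ 0.44459097 -0.20022296  0.015     ]
```

step_arm([
  [0.02, 0.06, -0.044, 0.0, 0.0],
  [0.02, 0.11, -0.08, 0.02, 0.02],
  [0.02, 0.16, -0.116, 0.03, 0.04],
  [0.02, 0.21, -0.153, 0.04, 0.06],
  [0.02, 0.26, -0.19, 0.05, 0.07],
  [0.02, 0.31, -0.226, 0.06, 0.07],
  [0.02, 0.35, -0.255, 0.07, 0.07],
  [0.02, 0.385, -0.28, 0.075, 0.07],
  [0.02, 0.4, -0.291, 0.075, 0.07],
  [0.02, 0.408, -0.297, 0.075, 0.07],
  [0.02, 0.408, -0.297, 0.075, 0.07],
  [0.02, 0.408, -0.297, 0.075, 0.07],
])

```text
time: 1.6
tool_pos: [0.4544, -0.1085, 0.1517]
tool_rot: [3.141, 0.0, 0.206]
contact_force: [-0.6, -0.7, 0.8]
opening: 0.0449
grip_force: 0.0
```

```bash
python3 - <<'E'
from cell import *
import cv2,pickle
s=observe();c=read_camera("wrist");print(s["time"],s["tool_pos"],s["tool_rot"],s["opening"],s["contact_force"]);print(c["T_tool_cam"],c["fx"],c["cx"],c["cy"],c["k1"])
try: print(grasp_offset)
except Exception as e: print(e)
pickle.dump((s,c),open("w.pkl","wb"));cv2.imwrite("pics/w1.png",c["img"][:,:,::-1])
E
```

```text
1.6 [ 0.45435685 -0.10849613  0.15171398] [3.14144689e+00 2.75261690e-04 2.05892779e-01] 0.04494052575435848 [-0.58684521 -0.73057343  0.79846646]
[[ 8.88471969e-04 -9.52079466e-01 -3.05849476e-01  8.38057705e-02]
 [ 9.99999457e-01  6.79065660e-04  7.91065652e-04  3.85271975e-05]
 [-5.45465487e-04 -3.05850012e-01  9.52079552e-01 -1.57802608e-01]
 [ 0.00000000e+00  0.00000000e+00  0.00000000e+00  1.00000000e+00]] 314.1133141510121 281.58210934810705 214.18125191585247 -0.012973749721793302
0.0188
```

View pics/w1.png

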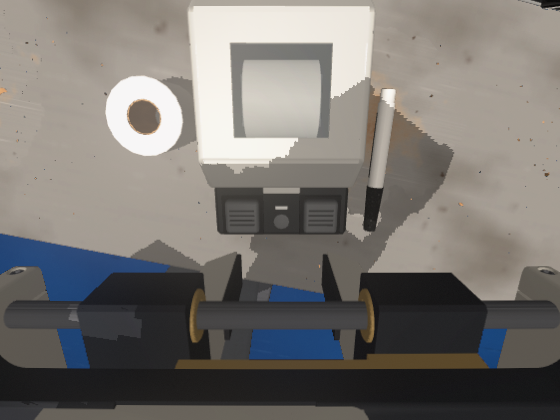

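The wrist view shows the left key at (242,214), the right key at (321,214) and the ledge at (281,190). The finger plates are near x=235 and x=330.

```bash
python3 - <<'E'
import pickle
from h import *
from scipy.spatial.transform import Rotation as Ro
s,c=pickle.load(open("w.pkl","rb"))
T=c["T_tool_cam"];Rt=Ro.from_euler("xyz",s["tool_rot"]).as_matrix()
Rc=Rt@T[:3,:3];pc=Rt@T[:3,3]+s["tool_pos"]
c["R"]=Rc.T;c["t"]=-Rc.T@pc
L,R=ray(c,242,215,.068),ray(c,321,215,.068)
print(L,R,np.linalg.norm(L-R));lip=ray(c,281.5,190,.064);print("lip",lip)
y=L-R;print("yaw",np.arctan2(-y[0],y[1]))
m=(L+R)/2;print("tool offs of key mid, lip",Rt.T@(m-s["tool_pos"]),Rt.T@(lip-s["tool_pos"]))
K=np.array([[c["fx"],0,c["cx"]],[0,c["fy"],c["cy"]],[0,0,1]])
i=np.linalg.inv(T)
for y in(-.0415,-.0225,.0225,.0415):
  for z in (0,-.03): print(y,z,cv2.projectPoints(np.array([[0.0095,y,z]]),i[:3,:3],i[:3,3],K,np.array([c["k1"],0,0,0]))[0].ravel())
P=cloud(c);
for u,v in((242,214),(321,214),(235,275),(242,275),(228,275),(238,262),(238,290)):print(u,v,Rt.T@(P[v,u]-s["tool_pos"]))
E
```

```text
[ 0.45323235 -0.07630194  0.068     ] [ 0.46633058 -0.13880962  0.068     ] 0.06386528088335913
lip [ 0.47912023 -0.10349937  0.064     ]
yaw 0.20655728639944204
tool offs of key mid, lip [0.00552533 0.00017633 0.08371249] [0.02528604 0.00015865 0.08770705]
-0.0415 0 [205.92999901 254.92440178]
-0.0415 -0.03 [191.06489857 282.87863904]
-0.0225 0 [240.38925585 254.96591671]
-0.0225 -0.03 [232.30083105 282.95187218]
0.0225 0 [322.07479843 255.01327465]
0.0225 -0.03 [330.09438529 283.00194209]
0.0415 0 [356.5149646  255.01172141]
0.0415 -0.03 [371.30309149 282.97096851]
242 214 [ 0.00627552 -0.03175612  0.08394949]
321 214 [0.00655641 0.03200904 0.08321529]
235 275 [ 0.00899233 -0.02245879 -0.02160433]
242 275 [-0.08638564 -0.04340085  0.152051  ]
228 275 [ 0.0116589  -0.02493799 -0.02646773]
238 262 [ 0.01009358 -0.02250513 -0.0097922 ]
238 290 [-0.00346588 -0.02241897 -0.0148078 ]
```

step_arm([
  [-0.26, 0.003, 0, 0.02, 0],
  [-0.26, 0.003, 0, 0.04, 0],
  [-0.26, 0.003, 0, 0.055, 0],
  [-0.26, 0.003, 0, 0.065, 0],
  [-0.26, 0.003, 0, 0.073, 0],
  [-0.26, 0.003, 0, 0.079, 0],
  [-0.26, 0.003, 0, 0.083, 0],
  [-0.26, 0.003, 0, 0.086, 0],
  [-0.26, 0.003, 0, 0.088, 0],
  [-0.26, 0.003, 0, 0.089, 0],
  [-0.26, 0.003, 0, 0.089, 0],
  [-0.26, 0.003, 0, 0.089, 0],
])

```text
time: 3.15
tool_pos: [0.4579, -0.1073, 0.0635]
tool_rot: [3.141, -0.001, 0.207]
contact_force: [-2.9, -0.0, 8.2]
opening: 0.0578
grip_force: 4.1
```

```bash
python3 - <<'E'
from cell import *
import cv2
s=observe();c=read_camera("wrist");print(s["time"],s["tool_pos"],s["contact_force"],s["opening"])
d=read_camera("scene");o=cv2.resize(d["img"][140:240,180:300],None,fx=4,fy=4)
w=c["img"][:,:,::-1];cv2.imwrite("pics/w2.png",np.hstack([cv2.resize(w,(320,240)),cv2.resize(o[:,:,::-1],(288,240))]) if 0 else w);cv2.imwrite("pics/s2.png",o[:,:,::-1])
E
```

```text
3.15 [ 0.45787374 -0.10731511  0.0634658 ] [-2.86313508 -0.01152363  8.17059484] 0.05779831605691907
```

View pics/w2.png

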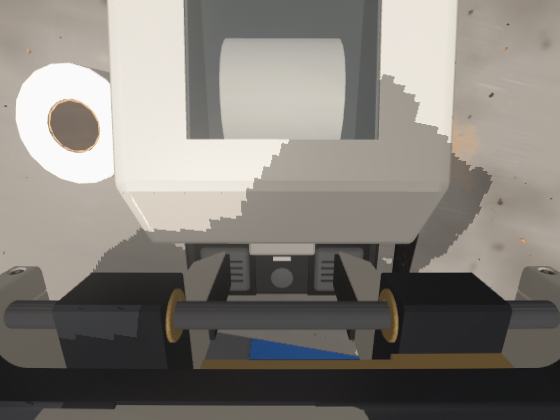

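The fingers stand on the two keys with 8 N in total, about 4.5 mm of travel. I'll press slightly deeper and hold.

step_arm([
  [-0.26, 0, 0, 0.001, 0],
  [-0.26, 0, 0, 0.0015, 0],
  [-0.26, 0, 0, 0.0015, 0],
  [-0.26, 0, 0, 0.0015, 0],
  [-0.26, 0, 0, 0.0015, 0],
  [-0.26, 0, 0, 0.0015, 0],
  [-0.26, 0, 0, 0.0015, 0],
  [-0.26, 0, 0, 0.0015, 0],
  [-0.26, 0, 0, 0.0015, 0],
  [-0.26, 0, 0, 0.0015, 0],
  [-0.26, 0, 0, 0.0015, 0],
  [-0.26, 0, 0, 0.0015, 0],
  [-0.26, 0, 0, 0.0015, 0],
  [-0.26, 0, 0, 0.0015, 0],
])

```text
time: 5.0
tool_pos: [0.4579, -0.1073, 0.0622]
tool_rot: [3.141, -0.001, 0.207]
contact_force: [-2.5, 0.2, 11.1]
opening: 0.0579
grip_force: 5.4
```

```bash
python3 - <<'E'
from cell import *
import cv2
s=observe();c=read_camera("wrist");print(s["time"],s["tool_pos"],s["contact_force"],s["opening"])
cv2.imwrite("pics/w3.png",c["img"][:,:,::-1])
E
```

```text
5.0 [ 0.45790219 -0.10730845  0.06221842] [-2.52521086  0.20478464 11.07303986] 0.05788488041071211
```

View pics/w3.png

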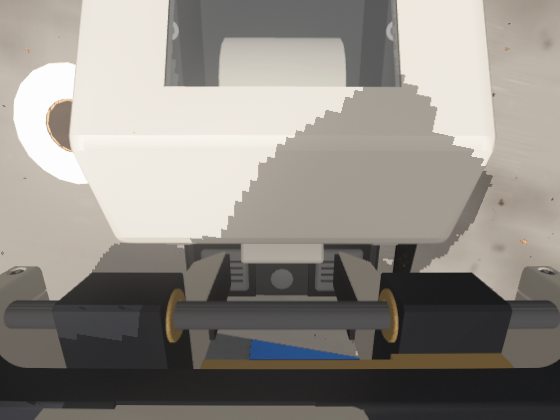

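The cover has sprung up, with its ledge now at (281,252). I'll check its height by range.

```bash
cat >> h.py <<'E'
def wrist(s,c):
    from scipy.spatial.transform import Rotation as Ro
    T=c["T_tool_cam"];Rt=Ro.from_euler("xyz",s["tool_rot"]).as_matrix()
    Rc=Rt@T[:3,:3];pc=Rt@T[:3,3]+s["tool_pos"]
    c["R"]=Rc.T;c["t"]=-Rc.T@pc
    return cloud(c)
M=np.array([.4598,-.1076]);X=np.array([np.cos(.207),np.sin(.207)])
def px(P): return np.stack([(P[...,:2]-M)@X-.0725,(P[...,:2]-M)@np.array([-X[1],X[0]]),P[...,2]],-1)
E
python3 - <<'E'
from cell import *
from h import *
s=observe();c=read_camera("wrist");P=px(wrist(s,c))
print(px(s["tool_pos"]),s["time"])
for v in (140,200,230,240,248,254,258,262,266,272): print(v,P[v,281].round(4))
E
```

```text
[-0.0743117   0.00066894  0.06223975] 5.05
140 [0.003  0.0008 0.138 ]
200 [-0.0144  0.0008  0.1326]
230 [-0.0252  0.0008  0.1283]
240 [-0.0299  0.0008  0.1251]
248 [-0.0364  0.0008  0.1169]
254 [-0.0381  0.0008  0.1183]
258 [-0.0394  0.0008  0.1188]
262 [-0.0402  0.0008  0.1204]
266 [-0.073   0.0008  0.0593]
272 [-0.076   0.0008  0.0609]
```

The ledge stands at x=-40 mm, z=119 mm in the printer frame, so the cover is fully ajar. Next I release the keys, shut the fingers and raise the tip to 92 mm.

step_arm([
  [-0.26, 0, 0, 0, 0],
  [-0.26, 0, 0, 0, 0],
  [-0.26, 0, 0, -0.003, 0],
  [-0.26, 0, 0, -0.01, 0],
  [-0.26, 0, 0, -0.02, 0],
  [0.2, 0, 0, -0.03, 0],
  [1, 0, 0, -0.03, 0],
  [1, 0, 0, -0.03, 0],
  [1, 0, 0, -0.03, 0],
  [1, 0, 0, -0.03, 0],
  [1, 0, 0, -0.03, 0],
  [1, 0, 0, -0.03, 0],
  [1, 0, 0, -0.03, 0],
], grip_force=3)

```text
time: 6.72
tool_pos: [0.4577, -0.1072, 0.0912]
tool_rot: [3.142, 0.0, 0.207]
contact_force: [-0.3, -0.1, -0.1]
opening: 0.0011
grip_force: 0.0
```

```bash
python3 - <<'E'
from cell import *
from h import *
s=observe();c=read_camera("wrist");P=px(wrist(s,c))
cv2.imwrite("pics/w4.png",c["img"][:,:,::-1])
print(px(s["tool_pos"]),s["time"],s["contact_force"],s["opening"])
for v in range(225,300,6): print(v,P[v,281].round(4))
E
```

```text
[-0.07446201  0.00080324  0.09118324] 6.725 [-0.2929877  -0.10836558 -0.06433489] 0.0010541702205742551
225 [-0.0379  0.0009  0.1175]
231 [-0.0399  0.0009  0.1199]
237 [-0.0669  0.001   0.0599]
243 [-0.0707  0.001   0.0609]
249 [-0.0754  0.001   0.0599]
255 [-0.0641  0.0009  0.093 ]
261 [-0.0651  0.0009  0.0983]
267 [-0.0646  0.0009  0.1062]
273 [-0.065   0.0009  0.1116]
279 [-0.0679  0.0009  0.1123]
285 [-0.0712  0.0009  0.1123]
291 [-0.0739  0.0009  0.1134]
297 [-0.0761  0.0009  0.1154]
```

View pics/w4.png

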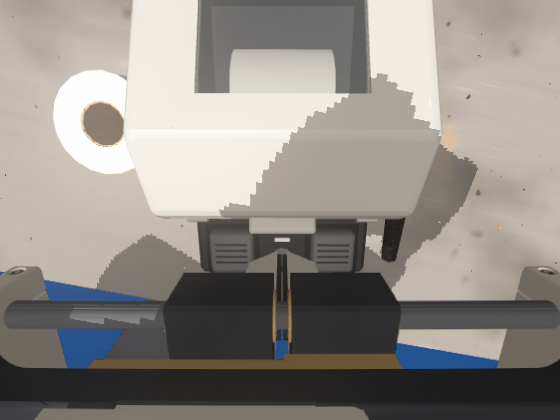

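The cover is ajar, the keys are up and the shut fingers are at (282,265), in front of the ledge at (281,228). I'll check where the finger carriers stand relative to the pads.

```bash
python3 - <<'E'
from cell import *
from h import *
s=observe();c=read_camera("wrist");P=px(wrist(s,c));t=px(s["tool_pos"])
for u in (205,220,265):
  for v in (277,285,300,315,330,350): print(u,v,(P[v,u]-t).round(4))
for u in(276,278,280,282,284,286,288): print(u,(P[262,u]-t).round(4))
E
```

```text
205 277 [0.0364 0.0232 0.0728]
205 285 [0.0372 0.0217 0.0788]
205 300 [0.0367 0.0202 0.0855]
205 315 [0.0344 0.0196 0.0889]
205 330 [0.0298 0.0199 0.0889]
205 350 [0.024  0.0202 0.0896]
220 277 [0.037  0.0184 0.0738]
220 285 [0.0371 0.0175 0.0786]
220 300 [0.0366 0.0162 0.0854]
220 315 [0.0355 0.0154 0.0904]
220 330 [0.03   0.0159 0.0892]
220 350 [0.0243 0.0162 0.0899]
265 277 [0.0371 0.0048 0.0739]
265 285 [0.0367 0.0047 0.0779]
265 300 [0.037  0.0042 0.086 ]
265 315 [0.035  0.0041 0.0897]
265 330 [0.03   0.0042 0.0891]
265 350 [0.0238 0.0043 0.0894]
276 [0.0114 0.0027 0.0123]
278 [0.0096 0.0017 0.0088]
280 [0.0098 0.0006 0.0093]
282 [ 0.0098 -0.0004  0.0092]
284 [ 0.0102 -0.0014  0.01  ]
286 [ 0.0105 -0.0025  0.0106]
288 [ 0.0114 -0.0035  0.0123]
```

step_arm([
  [1, 0.012, 0, 0, 0],
  [1, 0.02, 0, 0, 0],
  [1, 0.024, 0, -0.001, 0],
  [1, 0.026, 0, -0.004, 0],
  [1, 0.029, 0, -0.008, 0],
  [1, 0.031, 0, -0.012, 0],
  [1, 0.033, 0, -0.0155, 0],
  [1, 0.037, 0, -0.023, 0],
  [1, 0.042, 0, -0.03, 0],
  [1, 0.047, 0, -0.037, 0],
  [1, 0.052, 0, -0.043, 0],
  [1, 0.058, 0, -0.049, 0],
])

```text
time: 8.32
tool_pos: [0.515, -0.095, 0.1403]
tool_rot: [-3.141, 0.0, 0.207]
contact_force: [-1.0, 0.1, -0.0]
opening: 0.0004
grip_force: 0.3
```

```bash
python3 - <<'E'
from cell import *
from h import *
s=observe();c=read_camera("wrist");P=px(wrist(s,c));t=px(s["tool_pos"])
cv2.imwrite("pics/w5.png",c["img"][:,:,::-1])
print(t,s["time"],s["contact_force"],s["opening"])
for v in range(100,276,12): print(v,P[v,281].round(4),P[v,230].round(4))
E
```

```text
[-0.01592338  0.00096605  0.14034724] 8.325 [-1.01647852  0.07833389 -0.01089009] 0.0003543141096855393
100 [0.0744 0.0011 0.1272] [0.0744 0.0271 0.1282]
112 [0.0685 0.0011 0.1355] [0.0685 0.0264 0.1344]
124 [0.063  0.0011 0.1416] [0.063  0.0256 0.1417]
136 [0.0579 0.0011 0.1481] [0.0578 0.0248 0.1479]
148 [0.0531 0.0011 0.1556] [0.053  0.024  0.1547]
160 [0.0486 0.0011 0.1613] [0.0487 0.0231 0.1617]
172 [0.044  0.0011 0.165 ] [0.044  0.0229 0.1649]
184 [0.0389 0.0011 0.1653] [0.0387 0.0232 0.1647]
196 [0.0334 0.0011 0.1646] [0.0336 0.0233 0.1657]
208 [0.0281 0.0011 0.1654] [0.0282 0.0235 0.1657]
220 [0.0227 0.0011 0.1658] [0.0224 0.0239 0.1651]
232 [0.0172 0.0011 0.1665] [0.0175 0.0238 0.1673]
244 [0.0114 0.0011 0.1665] [0.011  0.0244 0.1656]
256 [0.0026 0.0011 0.1607] [0.0028 0.0255 0.1611]
268 [-0.0011  0.0011  0.1658] [-0.0565  0.0443  0.0596]
```

View pics/w5.png

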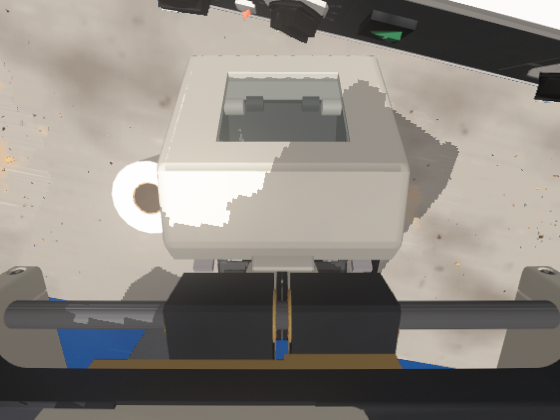

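The cover is at about 0.88 rad with only about 1 N of force. Before going further back I'll check clearance to the grill behind.

```bash
python3 - <<'E'
import pickle
from h import *
P=cloud(pickle.load(open("c0.pkl","rb"))["top"]).reshape(-1,3)
for a in np.arange(.58,.92,.03):
  q=P[(P[:,0]>a)&(P[:,0]<a+.03)&(P[:,1]>-.25)&(P[:,1]<.12)];print(a.round(2),q[:,2].max().round(3) if len(q) else None)
E
```

```text
0.58 0.106
0.61 0.224
0.64 0.228
0.67 0.254
0.7 0.251
0.73 0.253
0.76 0.247
0.79 0.25
0.82 0.253
0.85 0.248
0.88 0.254
0.91 0.251
```

step_arm([
  [1, 0.006, 0, -0.006, 0],
  [1, 0.012, 0, -0.011, 0],
  [1, 0.019, 0, -0.016, 0],
  [1, 0.0255, 0, -0.021, 0],
  [1, 0.0325, 0, -0.025, 0],
  [1, 0.04, 0, -0.028, 0],
  [1, 0.0475, 0, -0.032, 0],
  [1, 0.054, 0, -0.034, 0],
  [1, 0.054, 0, -0.034, 0],
  [1, 0.054, 0, -0.034, 0],
  [1, 0.054, 0, -0.034, 0],
  [1, 0.054, 0, -0.034, 0],
  [1, 0.054, 0, -0.034, 0],
  [1, 0.054, 0, -0.034, 0],
  [1, 0.054, 0, -0.034, 0],
  [1, 0.054, 0, -0.034, 0],
])

```text
time: 10.38
tool_pos: [0.5673, -0.0842, 0.1742]
tool_rot: [3.142, 0.0, 0.207]
contact_force: [0.6, 0.0, -0.0]
opening: 0.0002
grip_force: 0.0
```

```bash
python3 - <<'E'
from cell import *
from h import *
s=observe();c=read_camera("wrist");P=px(wrist(s,c));t=px(s["tool_pos"])
cv2.imwrite("pics/w6.png",c["img"][:,:,::-1])
print(t,s["time"],s["contact_force"],s["opening"])
for v in range(100,276,12): print(v,P[v,281].round(4),P[v,230].round(4))
E
```

```text
[0.03754593 0.00079142 0.17418828] 10.375 [ 0.63306479  0.00871621 -0.04189125] 0.0001547070577388325
100 [0.1309 0.001  0.0832] [0.1341 0.0519 0.0004]
112 [0.1224 0.001  0.0808] [ 0.1227  0.0526 -0.0007]
124 [0.1161 0.0009 0.1616] [0.1161 0.0275 0.1618]
136 [0.1103 0.0009 0.1663] [0.1103 0.0272 0.1661]
148 [0.1048 0.0009 0.1719] [0.1047 0.0267 0.1709]
160 [0.0994 0.0009 0.1761] [0.0994 0.0261 0.176 ]
172 [0.0941 0.0009 0.1801] [0.0944 0.0255 0.1817]
184 [0.0891 0.0009 0.1842] [0.0888 0.0255 0.1832]
196 [0.0831 0.0009 0.184 ] [0.0832 0.0256 0.1844]
208 [0.0791 0.0009 0.1911] [0.0771 0.026  0.1842]
220 [0.0311 0.001  0.0679] [0.0282 0.0478 0.0595]
232 [0.0215 0.001  0.0726] [0.0168 0.0482 0.0605]
244 [0.0092 0.001  0.0707] [0.005  0.0487 0.0611]
256 [0.0477 0.0009 0.1768] [-0.0076  0.0494  0.0605]
268 [0.0474 0.0009 0.1901] [-0.0214  0.0505  0.0583]
```

View pics/w6.png

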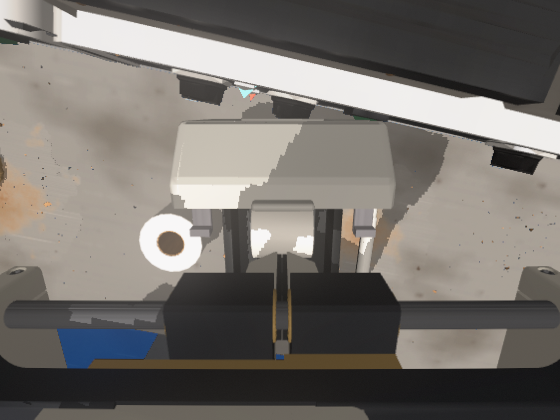

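The cover has left the finger, with its lip at x=79 mm and z=191 mm, leaning back to its stop. I'll back away and let it settle.

step_arm([
  [1, -0.01, 0, 0, 0],
  [1, -0.03, 0, 0, 0],
  [1, -0.05, 0, -0.01, 0],
  [1, -0.07, 0, -0.02, 0],
  [1, -0.08, 0, -0.03, 0],
  [1, -0.08, 0, -0.03, 0],
  [1, -0.08, 0, -0.03, 0],
  [1, -0.08, 0, -0.03, 0],
  [1, -0.08, 0, -0.03, 0],
  [1, -0.08, 0, -0.03, 0],
  [1, -0.08, 0, -0.03, 0],
  [1, -0.08, 0, -0.03, 0],
])

```text
time: 11.92
tool_pos: [0.4891, -0.1007, 0.2042]
tool_rot: [3.142, 0.0, 0.207]
contact_force: [-0.2, 0.2, -0.3]
opening: 0.0003
grip_force: 0.0
```

```bash
python3 - <<'E'
from cell import *
from h import *
for k in range(2):
  s=observe();c=read_camera("wrist");P=px(wrist(s,c))
  q=P[(P[...,2]>.15)&(abs(P[...,1])<.055)&(P[...,0]>.05)&(P[...,0]<.15)]
  q=q[q[:,0].argsort()];print(s["time"],s["tool_pos"],len(q),q[:len(q)//2:max(1,len(q)//10)].round(4).tolist())
K=P[(abs(P[...,0]+.0725)<.008)&(abs(abs(P[...,1])-.032)<.008)&(P[...,2]<.1)&(P[...,2]>.04)];print("keys z",len(K),np.median(K[:,2]) if len(K) else 0)
E
```

```text
11.925 [ 0.48908451 -0.10066876  0.2041834 ] 6757 [[0.0709, -0.0382, 0.179], [0.0785, 0.04, 0.179], [0.0855, 0.0381, 0.1784], [0.0864, -0.0123, 0.1804], [0.0872, 0.0079, 0.1842], [0.0879, -0.037, 0.1836]]
11.975 [ 0.48905605 -0.10064723  0.2041933 ] 6757 [[0.0709, 0.0407, 0.1785], [0.0785, -0.0438, 0.1793], [0.0855, -0.0529, 0.173], [0.0864, 0.0321, 0.1803], [0.0872, 0.0521, 0.1828], [0.0879, -0.0349, 0.1835]]
keys z 474 0.06807843276485628
```

Between the two readings the cover is stationary on its stop, with its lip at about x=88 mm, which is 1.65 rad. The keys are up at 68 mm and the arm is clear.

```bash
python3 -c "
from cell import *
print(hand_in())"
```

```text
the job is handed in; nothing more can be done
None
```

The cover stands fully open on its stop with both keys up and the arm clear; I handed the job in at about 12 s of the 42 s allowed, and it returned no verdict.

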